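Make up a sampling kit and an extraction kit

ROBOT

A 7-joint arm with a two-finger parallel gripper is mounted at the origin on a cart in front of the work surface, level with it; the furniture and walls round the work are solid. World frame = base frame: x ahead of the robot, y to its left, z up, the work surface at z = 0. Lengths are in m, angles in rad, forces in N, time in s.
With the tool pointing down it reaches from about 0.425 to 0.95 m from the base axis. Payload 4.7 kg.
Tool frame: the origin (TCP) lies on the centre line of the jaws, within the pads' length; the fingertips stand robot.nose_length ahead of it and the grasp point (between the pads) lies 8 mm behind it (robot.nose_length is the distance from the TCP to the fingertips, in m); z points along the fingers, y is the line along which they close (so a half turn about z gives the same grasp; the last joint's range is limited). The gripper opens to 85 mm and grips with 20 to 120 N. Pads are 22 mm wide; open, the fingers measure 114 mm over their backs; the gripper's body (76 mm by 85 mm) begins 54 mm behind the grasp point. The pads swing forward as they close: fully open they stand 13 mm farther back than shut.
Start: joints at [1.143, 0.469, -0.049, 1.532, 0.024, 1.141, -0.082], TCP at [0.262, -0.622, 0.207] pointing down, gripper open.
Joint ranges: [-2.59, 2.59], [-0.33, 1.99], [-1.39, 1.29], [0.1, 2.45], [-1.04, 4.18], [0.21, 1.99], [-2.66, 2.66]. Speed limits (rad/s): [2.57, 2.57, 3.14, 3.14, 3.14, 3.14, 3.14].

INTERFACE

Orientations are given as [roll, pitch, yaw] about the fixed x, y, z axes, in that order (R = Rz(yaw) Ry(pitch) Rx(roll)).
In Python, from plant import robot gives the robot as it stands. Calls block until the motion is done:
- robot.goto(position, orientation): joint-space move of the TCP to a pose.
- robot.move_straight(position, vel=0.15, attitude=None, contact_N=None): straight line of the TCP; attitude=None keeps the orientation; vel is the mean speed in m/s. With contact_N (N) it stops when the force on the tool has changed by that much, and returns True; else False.
- robot.move_joints(angles): joint-space move.
- robot.grip(opening, strength=None): opening from 0.0 (shut) to 1.0 (fully open); strength is the grip in N (None keeps the last); returns when the fingers have stopped.
- robot.sleep(seconds).
- robot.inverse_kinematics(position, orientation): joint angles nearest the present ones, or None.
- robot.sense(): the state.
- robot.grab_frame(name): name is "scene" or "top"; returns a dict with "image" (384x512x3 uint8, red, green, blue), "range_z" (384x512 float32, m along the optical axis (not along the pixel's ray), 0 where there is no reading), "fx", "fy", "cx", "cy" (pixels), "dist_coeffs" ([k1, k2, p1, p2, k3] as OpenCV has them; the pictures are not rectified), "R" (3x3) and "t" (3): a world point X has camera coordinates R X + t. Camera axes: x right, y down, z forward; pixel columns grow to the right and rows downward; lengths in m; the calibration is good to about 2 mm. A picture is of the moment at which its call begins.
A pose or a line that the arm cannot do raises robot.IKError and nothing moves.
- robot.close_job(): hands the job in; it is judged then, once.
The state is a dict: "t": time; "joint_pos": joint angles; "joint_velocities": joint speeds; "effort": joint torques, N m; "tcp_pos": TCP position; "tcp_rot": TCP orientation; "wrist_force": force on the tool from outside, world axes, zero at the start; "torque": the same for the moment, N m; "opening": opening from 0.0 (shut) to 1.0 (fully open); "gripper_force": force on a finger pad.
Only numpy, scipy, OpenCV 4.12 (cv2) and the standard library are available. Lean on these libraries where they do the work, as an engineer would, in place of code of your own. Each camera call takes 0.05 s, during which the arm holds its last target. There are 200 camera calls.

TASK

Make up two kits for the next field visit, each thing standing upright in the pocket cut for it. The sampling kit goes in the long grey tray with three pockets: the roll of labels in the large square pocket, one capped reagent vial in the small square pocket in the middle, and the sample cup in the round pocket. The extraction kit goes in the short grey tray with two pockets: the tall capped sample tube in the round pocket and the other reagent vial in the square pocket.

Things in the scene. Friction and masses are not known exactly. Their poses are not given: they have to be found in the camera images.
- long_tray: Long tray with three pockets, 97 mm (x) by 231 mm (y). Fixed, grey, 14 mm high (a 3 mm high foot stands out 4 mm all round); dark-floored pockets, floors 4 mm above the worktop. Origin: centre of underside; z up, y along its length, x across; yaw within ±0.25. Pocket centres at x = 0: 81 mm square at y = -67 mm, 46 mm square at y = +6.5 mm, 68 mm round at y = +73.5 mm.
- short_tray: Short tray with two pockets, 80 mm (x) by 122 mm (y). Fixed, grey, 14 mm high (a 3 mm high foot stands out 4 mm all round); dark-floored pockets, floors 4 mm above the worktop. Origin: centre of underside; z up, y along its length, x across; yaw within ±0.25. Pocket centres, both at x = 0: round pocket 50 mm across at y = -28 mm, 46 mm square pocket at y = +30 mm.
- roll: Roll of plain white labels on a brown core, lying flat with its hole up; 61 mm across, 30 mm high. Origin: centre of its underside, z up; round, so yaw does not matter.
- cup: White sample cup with a wide screw lid, upright; lid 50 mm across (from 48 to 58 mm up), body 44 mm across under the lid and narrowing downward, 58 mm high in all. Origin: centre of its underside, z up; round, so yaw does not matter.
- vial_a: Small glass reagent vial standing upright with a white screw cap; body 23 mm across, cap 20 mm across (from 36 to 50 mm up), 50 mm high. The two vials are alike and interchangeable. Origin: centre of its underside, z up; round, so yaw does not matter.
- vial_b: Small glass reagent vial standing upright with a white screw cap; body 23 mm across, cap 20 mm across (from 36 to 50 mm up), 50 mm high. The two vials are alike and interchangeable. Origin: centre of its underside, z up; round, so yaw does not matter.
- tube: Tall clear plastic sample tube standing upright with a grey screw cap; body 29 mm across, cap 31 mm across (from 74 to 88 mm up), 88 mm high in all. Origin: centre of its underside, z up; round, so yaw does not matter.
Mind the look-alikes: they are no part of the job. Leave any blue or orange look-alike of the vial_a alone.

How it is judged:
By the outcome, as a careful person would: the job done as asked, in the order asked, and still so for the second after the job is handed in, with the robot touching nothing.
It also fails if it takes over 128 s, if anything falls off the work surface, if the arm or the gripper's body presses on something with over 40 N, if the wrist force passes 120 N, or if a joint passes its speed limit or range.

## Working session

There is one attempt and no reset: what is moved stays moved. The work goes in short steps, each a Python script; the robot and the scene stay as the last script left them, time stands still between calls to the robot, and variables do not carry over. Pictures are saved under pics/ and viewed, at most 14 in all, crops included, and the job is handed in when it is done.

```bash
ls && mkdir -p pics && cat > h.py <<'E'
import numpy as np, cv2
from plant import robot
def save(f,name,box=None,scale=1):
    im=f["image"][:,:,::-1]
    if box: im=im[box[1]:box[3],box[0]:box[2]]
    cv2.imwrite("pics/"+name,cv2.resize(im,None,fx=scale,fy=scale,interpolation=cv2.INTER_CUBIC))
def cloud(f):
    "world xyz for every pixel (NaN where no reading)"
    h,w=f["range_z"].shape
    K=np.array([[f["fx"],0,f["cx"]],[0,f["fy"],f["cy"]],[0,0,1]])
    uv=np.stack(np.meshgrid(np.arange(w),np.arange(h)),-1).reshape(-1,1,2).astype(np.float64)
    n=cv2.undistortPoints(uv,K,np.array(f["dist_coeffs"],float)).reshape(h,w,2)
    z=f["range_z"].astype(float); z=np.where(z>0,z,np.nan)
    c=np.dstack([n*z[...,None],z])
    return (c-f["t"])@np.array(f["R"])
E
python3 - <<'E'
from h import *
for n in("top","scene"):
    f=robot.grab_frame(n); save(f,n+"0.png",scale=1.5)
    R=np.array(f["R"]); print(n,-R.T@np.array(f["t"]),R[2],f["fx"],f["dist_coeffs"])
    np.savez("/tmp/"+n,**f)
s=robot.sense();print(s["t"],s["tcp_pos"],s["tcp_rot"],robot.nose_length,s["opening"])
E
```

```text
pics
top [0.22621266 0.00868091 1.20862409] [ 0.18900808 -0.01900912 -0.98179152] 411.76907553112255 [-0.0487737  0.         0.         0.         0.       ]
scene [-0.01406777  0.74090028  0.56441496] [ 0.46460453 -0.71981329 -0.51576298] 394.0316862108681 [-0.04126565  0.          0.          0.          0.        ]
0.1 [ 0.2618887  -0.62152475  0.20596995] [-3.13985825e+00  8.58252609e-05  3.98784732e-01] 0.011 1.0002325568416246
```

View pics/top0.png

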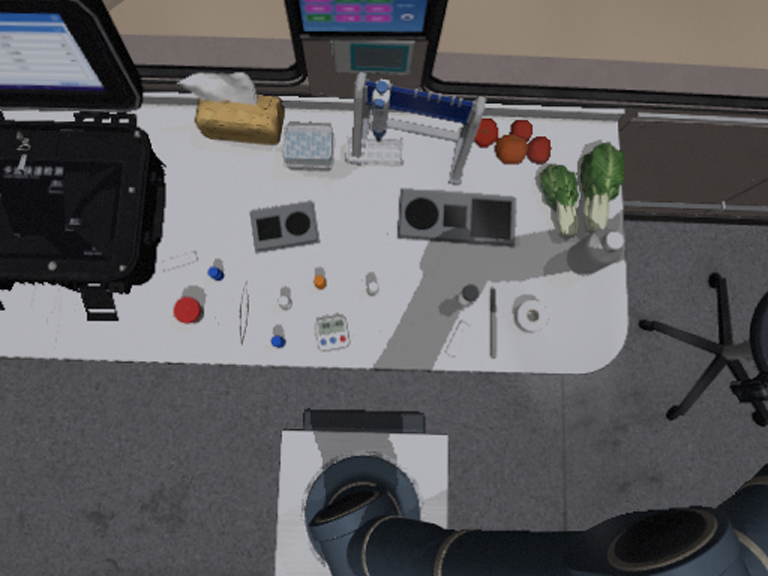

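View pics/scene0.png

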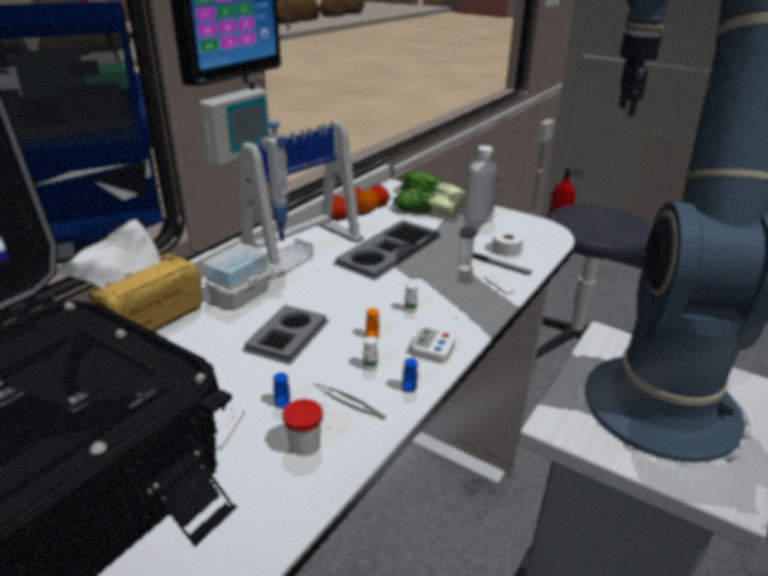

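Top view (1.5x pixels): short tray (284,227), long tray (457,217), roll (531,315), tube (467,296) and red-lidded cup (187,310). Candidates for a vial are the white caps at (284,300) and (373,287), orange at (320,282), and blue at (216,272) and (278,341). The description fits the two white-capped ones. The tube's look-alike could be the grey bottle at (600,250), which is far too large. Next I'll measure and take a close crop.

```bash
cat >> h.py <<'E'
def blob(P,px,zlo,zhi,r):
    "centre of the points of height zlo..zhi within r of the surface point seen at 1.0x pixel px"
    u,v=px; c=np.nanmedian(P[v-2:v+3,u-2:u+3].reshape(-1,3),0)
    for _ in range(4):
        m=(np.hypot(P[...,0]-c[0],P[...,1]-c[1])<r)&(P[...,2]>zlo)&(P[...,2]<zhi)
        q=P[m].astype(np.float32)
        (x,y),R=cv2.minEnclosingCircle(q[:,:2].copy()); c=np.array([x,y])
    return c,R,q
E
python3 - <<'E'
from h import *
f=dict(np.load("/tmp/top.npz")); P=cloud(f); g=dict(np.load("/tmp/scene.npz"))
save(f,"crop0.png",(100,150,380,250),2.8)
save(g,"crop1.png",(150,140,380,310),3)
S=1.5
for n,px,h,r in [("roll",(518,315),.03,.04),("cup",(187,310),.058,.035),("vL",(284,300),.05,.02),("vR",(373,287),.05,.02),("tube",(467,294),.088,.03),("orange",(320,282),.05,.02),("b1",(216,272),.05,.02),("b2",(278,341),.05,.02)]:
    px=tuple(int(a/S) for a in px)
    try:
        c,R,q=blob(P,px,h-.008,h+.012,r)
        print(n,P[px[1],px[0]].round(4),"c",c.round(4),"mean",q.mean(0).round(4),"R",round(R,4),len(q))
    except Exception as e: print(n,P[px[1],px[0]],e)
print("table",np.nanmedian(P[int(260/S):int(265/S),int(230/S):int(260/S),2]))
for n,b in [("short",(235,190,330,262)),("long",(385,180,528,255))]:
    b=[int(a/S) for a in b]; Q=P[b[1]:b[3],b[0]:b[2]].reshape(-1,3)
    q=Q[(Q[:,2]>.009)&(Q[:,2]<.020)].astype(np.float32)
    print(n,cv2.minAreaRect(q[:,:2].copy()),len(q),np.median(q[:,2]))
# heights of obstacles behind the trays
m=(P[...,2]>.03)&(P[...,0]>.3)&(P[...,0]<1.0)&(P[...,1]>-.6)&(P[...,1]<.6)
z=np.full((14,24),0.)
for x,y,h in P[m]: i,j=int((x-.3)/.05),int((.6-y)/.05); z[i,j]=max(z[i,j],h)
print("cols y=.6..-.6 , rows x from .95 down (cm)");print((z[::-1]*100).astype(int))
E
```

```text
roll [ 0.3791 -0.2882  0.0316] c [ 0.3803 -0.3155] mean [ 0.3801 -0.3149  0.0301] R 0.0311 317
cup [0.3666 0.3404 0.0613] c [0.3678 0.3428] mean [0.3672 0.3422 0.0581] R 0.0256 261
vL [0.3915 0.1613 0.0483] c [0.3916 0.1615] mean [0.3913 0.1616 0.0495] R 0.0102 43
vR [ 0.4231 -0.0053  0.047 ] c [ 0.4261 -0.0073] mean [ 0.4255 -0.0073  0.0489] R 0.0099 39
tube [ 0.4076 -0.1793  0.0894] c [ 0.4135 -0.1879] mean [ 0.4129 -0.1872  0.0881] R 0.0155 97
orange [0.4278 0.0947 0.0509] c [0.4331 0.0963] mean [0.4334 0.0959 0.0495] R 0.0101 41
b1 [0.442  0.293  0.0486] c [0.4432 0.3003] mean [0.4434 0.2997 0.0486] R 0.0108 45
b2 [0.3146 0.1681 0.0495] c [0.3158 0.1712] mean [0.3155 0.171  0.049 ] R 0.0098 42
table -0.0002694399855550978
short ((0.5487022995948792, 0.1749202162027359), (0.08192100375890732, 0.12296552956104279), 11.43683910369873) 630 0.013993477
long ((0.5938079357147217, -0.15790963172912598), (0.25968077778816223, 0.1258416771888733), 88.26043701171875) 1131 0.014102783
cols y=.6..-.6 , rows x from .95 down (cm)
[[ 0  0  0  0  0  0  0  0  0  0  0  0  0  0  0  0  0  0  0  0  0
[... 286 characters left out ...]
 6  5  5  0  0  0  0  0]
 [41 43 43 42  7 10 10  9  8 45 45 45 36 36 24 24  5  7  6  5  5  5  4  0]
 [15 15 15 15  0  0  0  0  8  8  8 26 26  3  0 24  0  6  5  5  5  5  4  0]
 [15 15 14 15  9  0  0  0  0  0  0  0  0  0  0  0  0  0  4  5  5  5  0  0]
 [15 15 15 15  7  0  0  0  0  0  0  0  0  0  0  0  0  0  0  4  4  5  0  0]
 [15 15 15 15  7  0  0  0  0  0  0  0  0  0  0  0  0  0  0 12 17  0  0  0]
 [15 15 15 15  9  4  4  0  0  0  0  0  0  0  0  0  0  0  0 12 17 13  0  0]
 [15 15 15 15  0  5  5  0  4  5  5  4  5  0  0  9  9  0  3  0  0  0  0  0]
 [12 13 14 14  6  6  0  0  5  0  0  0  0  0  0  9  0  3  3  0  0  0  0  0]
 [ 0  4  4  0  6  6  0  0  5  0  0  0  0  0  0  0  0  0  0  0  0  0  0  0]]
```

View pics/crop1.png

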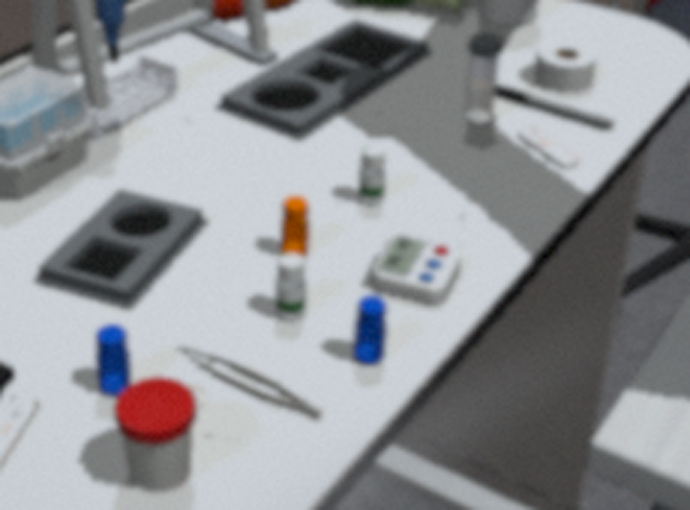

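```bash
cat >> h.py <<'E'
from scipy.optimize import minimize
TR={"long":(.097,.231,[("s",-.067,.081),("s",.0065,.046),("r",.0735,.068)]),"short":(.080,.122,[("r",-.028,.050),("s",.030,.046)])}
def tray_fit(P,n,x0):
    "least misfit of the tray's top face (z near 14 mm) to the points round x0"
    w,l,pk=TR[n]
    d=np.hypot(P[...,0]-x0[0],P[...,1]-x0[1])<l/2+.03
    q=P[d&(P[...,2]<.035)]; up=(q[:,2]>.0095)
    def sd(p): # signed distance into top face (positive inside)
        c,s=np.cos(p[2]),np.sin(p[2]); dx,dy=q[:,0]-p[0],q[:,1]-p[1]
        X,Y=c*dx+s*dy,-s*dx+c*dy
        v=np.minimum(w/2-abs(X),l/2-abs(Y))
        for k,y,a in pk:
            v=np.minimum(v,np.hypot(X,Y-y)-a/2 if k=="r" else np.maximum(abs(X),abs(Y-y))-a/2)
        return v
    def cost(p): return np.mean(np.where(up,1,-1)*-np.tanh(sd(p)/.0025))
    best=min((minimize(cost,[x0[0],x0[1],a],method="Nelder-Mead",options=dict(initial_simplex=[[x0[0]+.01,x0[1],a],[x0[0]-.01,x0[1]+.01,a],[x0[0],x0[1]-.01,a],[x0[0],x0[1],a+.1]],maxiter=600,xatol=1e-5,fatol=1e-6)) for a in (-.2,-.1,0,.1,.2)),key=lambda r:r.fun)
    return best.x,best.fun
E
python3 - <<'E'
from h import *
f=dict(np.load("/tmp/top.npz")); P=cloud(f)
for n,x in(("short",(.549,.175)),("long",(.575,-.16))):
    p,c=tray_fit(P,n,x); print(n,p.round(4),round(c,3))
    for k,y,a in TR[n][2]:
        X=p[:2]+y*np.array([-np.sin(p[2]),np.cos(p[2])]); m=np.hypot(P[...,0]-X[0],P[...,1]-X[1])<a/2-.006
        print(k,X.round(4),"floor z",np.median(P[m][:,2]).round(4),"grey",f["image"][m].mean(0).round())
for nm,xyz in [("roll",(.3803,-.3155,.03)),("tube",(.4135,-.1879,.075)),("vR",(.426,-.007,.03)),("vL",(.3916,.1615,.03)),("cup",(.3678,.3428,.04)),("longcup",(.57,-.09,.05)),("longroll",(.57,-.23,.03))]:
    for yaw in (0,np.pi/4,np.pi/2,-np.pi/4):
        j=robot.inverse_kinematics(xyz,[np.pi,0,yaw]); print(nm,round(yaw,2),None if j is None else np.round(j,2))
E
```

```text
short [0.5492 0.175  0.2063] -0.876
r [0.5549 0.1476] floor z 0.0043 grey [23. 23. 23.]
s [0.543  0.2044] floor z 0.005 grey [23. 24. 24.]
long [ 0.5808 -0.1743 -0.0435] -0.88
s [ 0.5779 -0.2412] floor z 0.0044 grey [38. 38. 39.]
s [ 0.5811 -0.1678] floor z 0.0052 grey [42. 42. 43.]
r [ 0.584  -0.1009] floor z 0.0045 grey [23. 23. 24.]
roll 0 [ 0.67  0.42 -0.08  2.11  0.05  0.61 -1.02]
roll 0.79 [ 0.79  0.43 -0.22  2.1   0.16  0.62 -0.33]
roll 1.57 [ 0.9   0.45 -0.36  2.1   0.26  0.64  0.36]
roll -0.79 [ 0.54  0.42  0.08  2.12 -0.06  0.61 -1.7 ]
tube 0 [ 0.51  0.3  -0.21  2.16  0.1   0.69 -1.33]
tube 0.79 [ 0.62  0.31 -0.34  2.16  0.16  0.7  -0.61]
tube 1.57 [ 0.74  0.33 -0.48  2.15  0.23  0.71  0.11]
tube -0.79 [ 0.37  0.29 -0.04  2.17  0.02  0.68 -2.04]
vR 0 [ 0.25  0.37 -0.39  2.24  0.25  0.57 -1.91]
vR 0.79 [ 0.34  0.38 -0.5   2.24  0.33  0.59 -1.19]
vR 1.57 [ 0.42  0.4  -0.59  2.24  0.39  0.6  -0.47]
vR -0.79 [ 0.11  0.35 -0.22  2.25  0.14  0.55 -2.58]
vL 0 [ 0.07  0.42 -0.67  2.24  0.45  0.62 -2.5 ]
vL 0.79 [ 0.16  0.45 -0.78  2.23  0.53  0.65 -1.79]
vL 1.57 [ 0.34  0.55 -1.03  2.23  0.72  0.75 -1.19]
vL -0.79 [-1.08  0.41  0.72  2.3  -0.5   0.58 -2.33]
cup 0 [-0.95  0.41  0.14  2.1  -0.1   0.64 -2.31]
cup 0.79 [-0.12  0.6  -0.93  2.05  0.66  0.82 -2.23]
cup 1.57 [-0.2   0.55 -0.81  2.05  0.57  0.77 -1.36]
cup -0.79 [ 0.03  0.75 -1.18  2.04  0.87  0.97  2.31]
longcup 0 [ 0.26  0.5  -0.23  1.9   0.16  0.75 -1.63]
longcup 0.79 [ 0.39  0.53 -0.41  1.89  0.29  0.78 -0.96]
longcup 1.57 [ 0.49  0.56 -0.54  1.89  0.39  0.8  -0.26]
longcup -0.79 [ 0.13  0.49 -0.06  1.91  0.04  0.74 -2.31]
longroll 0 [ 0.4   0.57 -0.12  1.83  0.1   0.75 -1.34]
longroll 0.79 [ 0.51  0.59 -0.27  1.82  0.22  0.76 -0.66]
longroll 1.57 [ 0.62  0.61 -0.42  1.81  0.33  0.79  0.03]
longroll -0.79 [ 0.27  0.57  0.06  1.84 -0.05  0.74 -2.  ]
```

The crop shows the two white-capped vials at (290,285) and (372,172) as clear bodies with a green band. The orange one is at (294,225) and the blues at (112,360) and (370,330), so I leave those. The tray fits agree with the given sizes and floor heights, so I'll start with the roll.

```bash
cat >> h.py <<'E'
D=np.pi/2; HI=.25
def pick(xy,z,wide,strength,yaw=D):
    robot.grip(wide); robot.goto([*xy,HI],[np.pi,0,yaw])
    robot.move_straight([*xy,z+.04],vel=.25); robot.move_straight([*xy,z],vel=.08)
    robot.grip(0.,strength); s=robot.sense()
    print("grip",round(s["opening"]*85,1),"mm F",s["gripper_force"],"tcp",np.round(s["tcp_pos"],4))
    robot.move_straight([*xy,HI],vel=.25); s=robot.sense()
    print("lifted",round(s["opening"]*85,1),"t",s["t"])
def place(xy,z,wide,yaw):
    robot.goto([*xy,HI],[np.pi,0,yaw]); robot.move_straight([*xy,z+.03],vel=.25)
    c=robot.move_straight([*xy,z-.003],vel=.04,contact_N=5)
    s=robot.sense(); print("contact",c,np.round(s["tcp_pos"],4),np.round(s["wrist_force"],1))
    robot.grip(wide); robot.move_straight([*xy,HI],vel=.25); print("t",robot.sense()["t"])
E
python3 - <<'E'
from h import *
P=cloud(dict(np.load("/tmp/top.npz")))
for nm,y0,y1,zz in(("rack",-.30,-.02,.05),("case",0,0,0)):
    if nm=="rack":
        m=(P[...,1]>y0)&(P[...,1]<y1)&(P[...,2]>.03)&(P[...,0]>.53)&(P[...,0]<.8); q=P[m]; print("rack nearest",q[q[:,0].argsort()[:200:20]].round(3))
    else:
        m=(P[...,0]>.28)&(P[...,0]<.46)&(P[...,2]>.07)&(P[...,1]>.2)&(P[...,1]<.6); q=P[m]; print("case nearest",q[q[:,1].argsort()[:100:12]].round(3))
p=robot.sense()["tcp_pos"]; robot.move_straight([p[0],p[1],HI],vel=.25)
pick((.3803,-.3155),.022,1.,50)
place((.5779,-.2412),.026,1.,D-.0435)
f=robot.grab_frame("top"); save(f,"a1.png",(200,80,400,260),3)
E
```

```text
rack nearest [[ 0.657 -0.164  0.033]
 [ 0.662 -0.175  0.065]
 [ 0.665 -0.162  0.046]
 [ 0.668 -0.165  0.088]
 [ 0.671 -0.165  0.104]
 [ 0.673 -0.167  0.128]
 [ 0.676 -0.175  0.164]
 [ 0.678 -0.168  0.159]
 [ 0.681 -0.172  0.18 ]
 [ 0.683 -0.174  0.201]]
case nearest [[0.452 0.408 0.142]
 [0.448 0.409 0.137]
 [0.438 0.411 0.145]
 [0.435 0.413 0.146]
 [0.443 0.414 0.145]
 [0.454 0.415 0.107]
 [0.425 0.417 0.14 ]
 [0.458 0.417 0.077]
 [0.43  0.418 0.145]]
grip -0.3 mm F 0.0 tcp [ 0.3803 -0.3155  0.022 ]
lifted -0.2 t 5.2583
contact False [ 0.5782 -0.2412  0.0232] [-0.1  0.1  0.1]
t 9.85
```

View pics/a1.png

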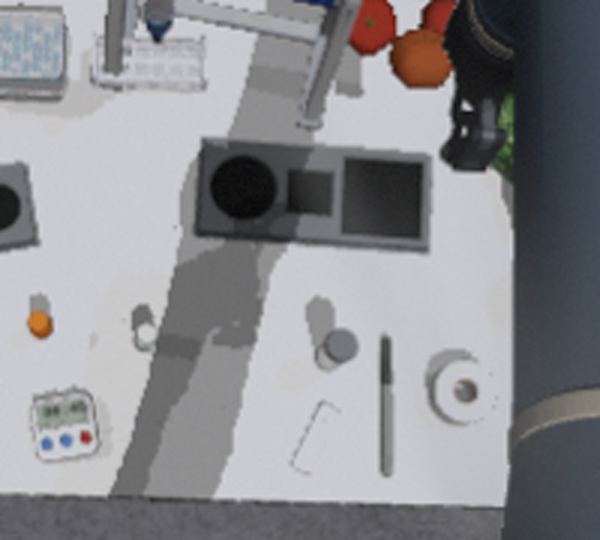

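The roll wasn't gripped: it is still at crop (465,392) and the fingers shut on nothing. I'll measure where the fingertips really are, open and shut, and whether the roll moved.

```bash
python3 - <<'E'
from h import *
robot.goto([.47,-.0,.25],[np.pi,0,D])
for o in (1.,.7,.0):
    robot.grip(o)
    for cam in("top","scene"):
        f=robot.grab_frame(cam);P=cloud(f); t=robot.sense()["tcp_pos"]
        m=(np.hypot(P[...,0]-t[0],P[...,1]-t[1])<.075)&(P[...,2]>.15)&(P[...,2]<.31); q=P[m]
        lo=np.percentile(q[:,2],[0,1,3]) ; q2=q[q[:,2]<.27]
        print(o,cam,"n",len(q),"tipz-tcp(mm)",((lo-t[2])*1e3).round(1),"x",(q2[:,0].min()-t[0]).round(3),(q2[:,0].max()-t[0]).round(3),"y",(q2[:,1].min()-t[1]).round(3),(q2[:,1].max()-t[1]).round(3))
        if cam=="top": c,R,_=blob(P,(346,210),.022,.042,.04); print("roll",c,R)
        if o==1. and cam=="scene": save(f,"g1.png",scale=1.4)
E
```

```text
Traceback (most recent call last):
IndexError: index -1 is out of bounds for axis 0 with size 0
```

```bash
python3 - <<'E'
from h import *
s=robot.sense(); print(s["t"],s["tcp_pos"],s["tcp_rot"],np.round(s["joint_pos"],3))
f=robot.grab_frame("top"); g=robot.grab_frame("scene")
save(f,"g_top.png",scale=1.2); save(g,"g_scene.png",scale=1.2)
np.savez("/tmp/top1",**f); np.savez("/tmp/scene1",**g)
P=cloud(f); m=(P[...,2]>.15)&(P[...,2]<.35)&(P[...,0]>.1)&(P[...,0]<.65)&(abs(P[...,1])<.7); q=P[m]
print(len(q), q.min(0) if len(q) else 0, q.max(0) if len(q) else 0)
E
```

```text
11.2 [ 0.47048236 -0.0008855   0.24979795] [-3.14130857e+00 -5.48940369e-04  1.56891457e+00] [ 0.525  0.145 -0.672  1.913  0.099  1.117 -0.187]
284 [ 0.4028055  -0.44407551  0.15000802] [0.648193   0.67635957 0.17085601]
```

View pics/g_top.png

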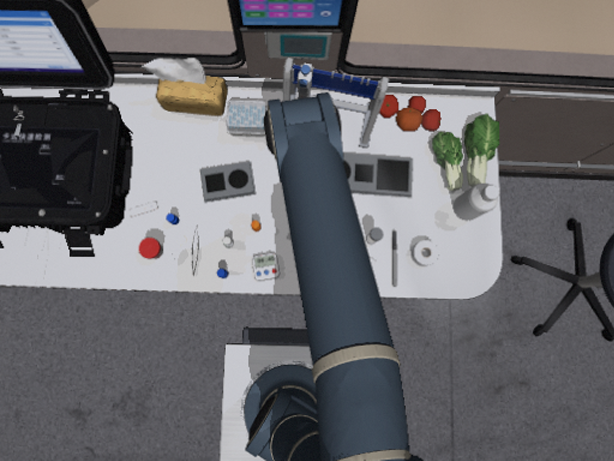

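View pics/g_scene.png

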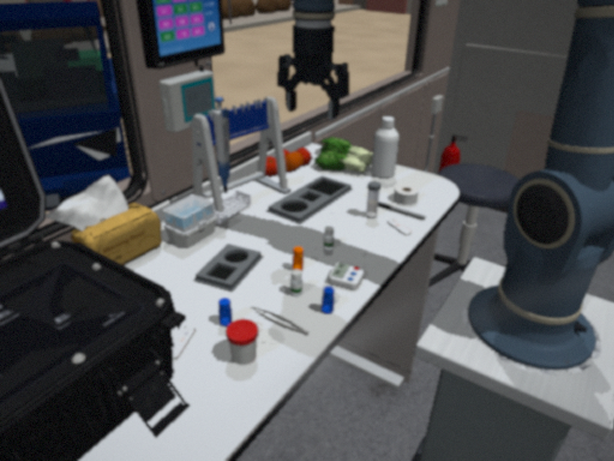

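The scene view shows the gripper near (312,85), well above the tray. I'll get its actual position from the depth image.

```bash
python3 - <<'E'
from h import *
g=dict(np.load("/tmp/scene1.npz")); P=cloud(g)
S=1.2
for u,v in[(290,105),(332,112),(342,92),(283,88),(312,45),(330,185),(328,290)]:
    print((u,v),P[int(v/S),int(u/S)].round(3))
b=P[int(60/S):int(120/S),int(270/S):int(355/S)].reshape(-1,3); 
d=g["range_z"][int(60/S):int(120/S),int(270/S):int(355/S)].ravel(); k=(d>0)&(d<1.1); print("gripper",k.sum(),b[k].min(0).round(3),b[k].max(0).round(3),np.median(b[k],0).round(3))
f=dict(np.load("/tmp/top.npz")); Q=cloud(f)
for u,v in[(310,500),(415,500),(360,455),(283,432),(447,435),(363,370)]: print((u,v),Q[int(v/1.5),int(u/1.5)].round(3))
f=dict(np.load("/tmp/top1.npz")); Q=cloud(f)
for u,v in[(271,125),(340,125),(305,103),(318,240)]: print((u,v),Q[int(v/1.2),int(u/1.2)].round(3))
s=g; print(g["R"],g["t"])
E
```

```text
(290, 105) [0.516 0.006 0.302]
(332, 112) [0.421 0.006 0.305]
(342, 92) [0.398 0.012 0.347]
(283, 88) [0.533 0.006 0.331]
(312, 45) [0.449 0.032 0.423]
(330, 185) [ 0.579 -0.269  0.005]
(328, 290) [0.313 0.176 0.052]
gripper 1749 [ 0.396 -0.016  0.289] [0.542 0.022 0.396] [0.451 0.009 0.358]
(310, 500) [0.025 0.099 0.011]
(415, 500) [ 0.03  -0.096  0.012]
(360, 455) [0.108 0.007 0.005]
(283, 432) [ 0.145  0.157 -0.002]
(447, 435) [ 0.148 -0.158 -0.003]
(363, 370) [ 0.295  0.005 -0.752]
(271, 125) [0.463 0.041 0.608]
(340, 125) [ 0.468 -0.049  0.604]
(305, 103) [ 0.494 -0.003  0.612]
(318, 240) [ 0.301 -0.019  0.705]
[[-0.83381628 -0.55171895  0.01888426]
 [-0.29814935  0.42127786 -0.85652316]
 [ 0.46460453 -0.71981329 -0.51576298]] [0.38638022 0.16711531 0.83095016]
```

Depth puts the tips at about z = 0.29 with the TCP reported at 0.25. The tray and vial heights from the same camera are right, so the tool really ends about 4 cm higher than the frame says, while xy agrees. I'll settle it by touching the bare table with the gripper shut, and measure the swing as the fingers open.

```bash
python3 - <<'E'
from h import *
robot.goto([.50,.03,.15],[np.pi,0,D])
for o in (1.,.7,.35,0.):
    robot.grip(o); t=robot.sense()["tcp_pos"]; P=cloud(robot.grab_frame("scene"))
    m=(abs(P[...,0]-t[0])<.075)&(abs(P[...,1]-t[1])<.03)&(P[...,2]>.10); z=np.sort(P[m][:,2])
    q=P[m]; q=q[q[:,2]<z[0]+.02]
    print(o,len(z),"tip-tcp mm",((z[[0,5,15,30]]-t[2])*1e3).round(1),"x",(q[:,0].min()-t[0]).round(3),(q[:,0].max()-t[0]).round(3))
robot.move_straight([.50,.03,.03],vel=.15)
c=robot.move_straight([.50,.03,-.06],vel=.03,contact_N=4); s=robot.sense()
print("contact",c,s["tcp_pos"],s["wrist_force"],s["t"])
robot.move_straight([.50,.03,.15],vel=.25)
E
```

```text
1.0 3270 tip-tcp mm [39.1 40.6 43.  46.1] x -0.059 0.055
0.7 3315 tip-tcp mm [30.2 31.8 33.6 37.5] x -0.046 0.043
0.35 3307 tip-tcp mm [25.7 27.4 29.7 32.5] x -0.03 0.026
0.0 3071 tip-tcp mm [25.7 27.3 31.5 35.4] x -0.016 0.012
contact True [ 0.50002304  0.03003929 -0.02433462] [-1.50153424  0.25351037  6.17902554] 16.1083
```

The table touch gives the shut tips at TCP +24.5 mm, and depth shows the swing to about +38 mm open. I'll use heights by the measured fingertip and retry the roll.

```bash
sed -i 's/HI=.25/HI=.20/' h.py && python3 - <<'E'
from h import *
pick((.3803,-.3155),-.017,1.,50)
place((.5779,-.2412),-.013,1.,D-.0435)
robot.goto([.426,-.007,HI],[np.pi,0,D])
f=robot.grab_frame("scene"); save(f,"a2.png",(180,120,420,270),3); P=cloud(f)
m=(np.hypot(P[...,0]-.5779,P[...,1]+.2412)<.06)&(P[...,2]>.026)&(P[...,2]<.05); print(len(P[m]),np.percentile(P[m],[2,50,98],axis=0).round(4) if m.any() else 0)
E
```

```text
grip 58.6 mm F 53.585023186169565 tcp [ 0.3806 -0.3158 -0.0161]
lifted 58.4 t 22.0167
contact True [ 0.5774 -0.241  -0.012 ] [-0.2 -0.9  4.4]
t 25.825
168 [[ 0.5455 -0.2706  0.0262]
 [ 0.5723 -0.2376  0.0344]
 [ 0.6004 -0.2129  0.0373]]
```

View pics/a2.png

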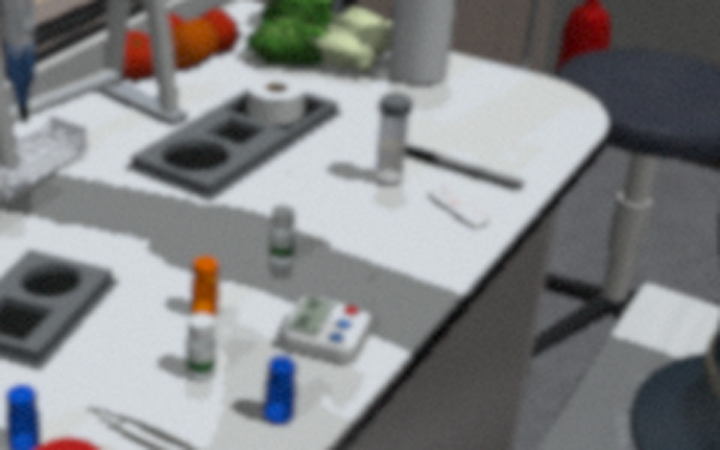

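The roll at crop (275,100) sits in the large pocket with its top at 34 mm, as it should. Next come the vial and then the cup.

```bash
python3 - <<'E'
from h import *
pick((.426,-.0073),-.012,.6,40)
if robot.sense()["opening"]*85<15: raise SystemExit("missed vial")
place((.5811,-.1678),-.008,.55,D-.0435)
pick((.3676,.3426),.004,1.,40)
if robot.sense()["opening"]*85<40: raise SystemExit("missed cup")
place((.584,-.1009),.008,.95,D-.0435)
robot.goto([.4135,-.1879,HI],[np.pi,0,D])
np.savez("/tmp/s3",**(f:=robot.grab_frame("scene"))); save(f,"a3.png",(200,120,360,220),4.5)
P=cloud(f)
for n,x,y,r,z in(("vial",.5811,-.1678,.02,.048),("cup",.584,-.1009,.035,.058),("tube",.4135,-.1879,.03,.08)):
    m=(np.hypot(P[...,0]-x,P[...,1]-y)<r)&(P[...,2]>z)&(P[...,2]<z+.03); print(n,m.sum(),np.percentile(P[m],[2,50,98],axis=0).round(4) if m.any() else 0)
E
```

```text
grip 20.4 mm F 39.007783347624354 tcp [ 0.4263 -0.0074 -0.0115]
lifted 20.7 t 30.5083
contact True [ 0.5806 -0.1678 -0.0073] [-0.5  0.6  4.4]
t 34.3083
grip 48.6 mm F 40.8294278383255 tcp [0.3678 0.343  0.0046]
lifted 48.2 t 39.5583
contact True [ 0.5836 -0.101   0.0087] [-0.3 -1.7  4.5]
t 44.1833
vial 28 [[ 0.569  -0.1759  0.0487]
 [ 0.5766 -0.1638  0.0534]
 [ 0.5868 -0.156   0.0556]]
cup 124 [[ 0.5562 -0.1224  0.0585]
 [ 0.5771 -0.0977  0.0629]
 [ 0.6014 -0.0787  0.0648]]
tube 70 [[ 0.3972 -0.1968  0.0806]
 [ 0.4105 -0.1803  0.0879]
 [ 0.4257 -0.17    0.0904]]
```

View pics/a3.png

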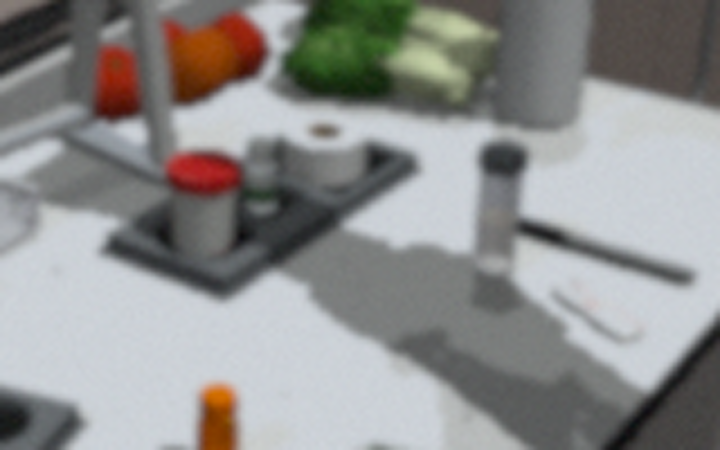

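The sampling kit is complete and upright: cup at (203,200), vial at (262,175), roll at (325,155). Next is the extraction kit. I'll set the tube and vial 4 mm apart from centre and grip the vial a little higher, so the gripper body clears the 92 mm tube top.

```bash
python3 - <<'E'
from h import *
pick((.4132,-.1876),.011,.7,40)
if robot.sense()["opening"]*85<20: raise SystemExit("missed tube")
place((.5557,.1437),.015,.65,D+.2063)
pick((.3915,.1616),-.006,.6,40)
if robot.sense()["opening"]*85<15: raise SystemExit("missed vial")
place((.5422,.2083),-.002,.55,D+.2063)
robot.goto([.45,-.35,.25],[np.pi,0,D]); robot.sleep(.3)
f=robot.grab_frame("top"); P=cloud(f); im=f["image"]; save(f,"a4.png",(130,100,370,250),3.2)
g=robot.grab_frame("scene"); save(g,"a5.png",(100,80,340,260),3.2)
for n,x,y,z,r in(("roll",.578,-.241,.034,.045),("vial1",.581,-.168,.054,.02),("cup",.584,-.101,.062,.035),("tube",.5557,.1437,.092,.025),("vial2",.5422,.2083,.054,.02)):
    q=P[(np.hypot(P[...,0]-x,P[...,1]-y)<r)&(abs(P[...,2]-z)<.008)]
    print(n,len(q),(np.mean(q,0)-[x,y,z]).round(4) if len(q) else 0)
print(robot.sense()["t"])
E
```

```text
grip 25.9 mm F 39.209356390783796 tcp [ 0.4136 -0.1877  0.0114]
lifted 26.1 t 48.325
contact True [0.5553 0.1435 0.0155] [-0.6 -0.7  5.8]
t 52.425
grip 20.4 mm F 38.892887332476676 tcp [ 0.3918  0.1617 -0.0055]
lifted 20.3 t 56.175
contact True [ 0.5416  0.208  -0.0016] [ 0.1 -0.3  5.6]
t 59.725
roll 269 [-0.0012 -0.0011 -0.0001]
vial1 38 [ 0.0008  0.0007 -0.0009]
cup 229 [-0.0006 -0.0005  0.0002]
tube 95 [-0.     -0.0003 -0.0003]
vial2 34 [-0.0015 -0.0013 -0.0012]
62.1667
```

View pics/a4.png

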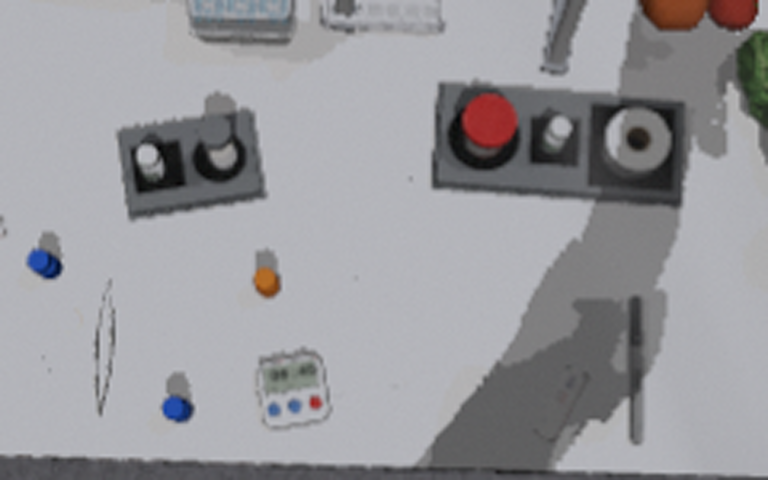

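View pics/a5.png

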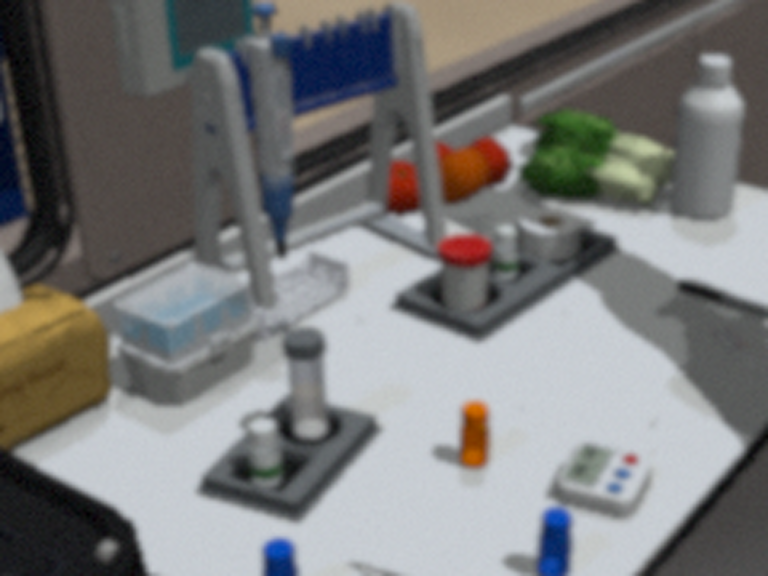

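All five things stand upright in their pockets, with tops at the expected heights within 1.5 mm. In the scene crop the tube is at (308,385), the vials at (265,452) and (506,250), the cup at (466,272) and the roll at (550,237). The look-alikes are untouched and the arm is clear, so I'm handing in.

```bash
python3 -c "
from plant import robot
print(robot.close_job())"
```

```text
the job is handed in; nothing more can be done
None
```

Both kits are made up in the order asked and handed in at about 62 s of the 128 s; the first try at the roll closed on air because the fingertips sit about 35 mm higher than the tool frame says, so I worked from measured tip heights after that.

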